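# Gather the used vials in the tote's pouring corner and hold it tipped

### The job

Pick up the used vial that still stands on the bench and drop it into the grey tote with the other four. Then take the tote by its bow handle, lift it clear of the bench and tip it well over (about 25 to 45 degrees) towards its cut-off pouring corner, so that this corner is the lowest and all five vials slide together into it; rock it a little if one hangs back. Finish while still holding the tote like that, lifted and tipped, with the vials gathered in the pouring corner so that they can be counted; do not set it down or let go, and leave the beaker and the flask standing where they are.

Things in the scene. Friction and masses are not known exactly. Their poses are not given: they have to be found in the camera images.
- tote: small open grey plastic tote, 200 mm (x) by 150 mm (y), walls 55 mm high, walls and floor 3 mm thick, ca. 250 g; origin at the centre of its underside, z up. Its -x, -y corner, turned roughly to the robot, is cut off at 45 degrees (34 mm of each side) by a 40 mm wall with a flared lip: the pouring corner. A bow handle runs along x over its middle, standing on the short sides; top at z = 120 mm
- tote_grip (a point): the centre of the bow handle's black grip, 109 mm above the tote's underside; the grip is 96 mm long (along the tote's x), 18 mm thick (y), 22 mm tall, with flat sides; axes as the tote's
- tote_pour_corner (a point): point on the tote's inner floor at the foot of the cut-off wall: x = -81, y = -56, z = 3 mm in the tote's frame, same axes. The inside is slippery: on a slope vials roll at once and slide lengthwise from about 17 degrees; along a wall they may need 40 degrees towards the corner, or tipping along one side and then the other
- vial_0_mid (a point): the vial that stands upright on the bench, to the right of the tote: a small 2 ml glass sample vial with a screw cap, 12 mm in diameter, 32 mm tall, 10 g; this point is the middle of its axis, 15 mm above its base; z runs along the vial from base to cap. 
- vial_1_mid (a point): a vial lying in the tote: a small 2 ml glass sample vial with a screw cap, 12 mm in diameter, 32 mm tall, 10 g; this point is the middle of its axis, 15 mm above its base; z runs along the vial from base to cap. 
- vial_2_mid (a point): a vial lying in the tote: a small 2 ml glass sample vial with a screw cap, 12 mm in diameter, 32 mm tall, 10 g; this point is the middle of its axis, 15 mm above its base; z runs along the vial from base to cap. 
- vial_3_mid (a point): a vial lying in the tote: a small 2 ml glass sample vial with a screw cap, 12 mm in diameter, 32 mm tall, 10 g; this point is the middle of its axis, 15 mm above its base; z runs along the vial from base to cap. 
- vial_4_mid (a point): a vial lying in the tote: a small 2 ml glass sample vial with a screw cap, 12 mm in diameter, 32 mm tall, 10 g; this point is the middle of its axis, 15 mm above its base; z runs along the vial from base to cap. 
- beaker: clear glass beaker, 52 mm in diameter, 70 mm tall, right of the loose vial; origin at the centre of its base; a bystander to leave alone
- flask: clear glass conical flask, 62 mm in diameter, 104 mm tall, right of the vial rack's near end; origin at the centre of its base; a bystander to leave alone

How it is judged:
By the outcome, as a careful person would: the job done as asked, in the order asked, and still so for the second after the job is handed in, while the arm keeps its last pose, push and grip.
It also fails if it takes over 51 s, if anything falls off the work surface, if the arm or the gripper's body presses on something with over 40 N, if the wrist force passes 120 N, or if a joint passes its speed limit or range.

### The arm

A 6-joint arm with a two-finger parallel gripper is mounted at the origin on a cart in front of the work surface, level with it; the furniture and walls round the work are solid. World frame = base frame: x ahead of the robot, y to its left, z up, the work surface at z = 0. Lengths are in m, angles in degrees, forces in N, time in s.
With the tool pointing down it reaches from about 0.4 to 0.925 m from the base axis. Payload 12.5 kg.
Tool frame: the origin (TCP) lies on the centre line of the jaws, within the pads' length; the fingertips stand 11 mm ahead of it and the grasp point (between the pads) lies 8 mm behind it; z points along the fingers, y is the line along which they close (so a half turn about z gives the same grasp; the last joint's range is limited). The gripper opens to 95 mm and grips with 3 to 60 N. Pads are 20 mm wide; open, the fingers measure 119 mm over their backs; the gripper's body (75 mm by 180 mm) begins 59 mm behind the grasp point.
Start: joints at [69.809, 28.126, 89.318, -0, 62.55, -6.05], TCP at [0.153, 0.606, 0.226] pointing down, gripper open.
Joint ranges: [-177.58, 177.58], [-47.91, 125.51], [2.72, 160], [-65.01, 245.01], [3.68, 167.84], [-153.87, 153.87]. Speed limits (degrees/s): [127.2, 127.2, 159.86, 180, 180, 180].

### API

Orientations are given as a 3x3 rotation matrix whose columns are the frame's x, y, z axes.
In Python, from bench import ctrl gives the robot as it stands.
- The arm moves only by the tool drive_tool, never from a script. Its argument "motion" is a list that holds one entry, the list of rows, each a list of 7 numbers: the turn, a rotation vector about the world's x, y, z in units of 10 degrees (1.0 is 10 degrees), then the shift along the world's x, y, z in units of 25 mm (1.0 is 25 mm), then the opening, from 0 (shut) to 1 (fully open). A call has 1 to 12 rows; each row is the pose to reach, as a shift and turn from the pose commanded when the call began; what a row does not reach only later rows make up. A row lasts 1/8 s, in which the tool goes at most 62.5 mm and 10.7 degrees, less where a joint would pass 70% of its speed; a pose out of reach is approached as far as the arm can. A call with a gripper value outside its range is refused whole. The fingers move at their own pace and stop on an object; "squeeze" is the grip in N (left out, the last holds). Time passes only in rows, so rows that repeat a pose let the fingers close. It gives the time, the measured TCP pose, the force, the opening and the grip force at its end, in the units of the state.
- ctrl.get_state(): the state, without advancing time (a new reading comes with each control period).
- ctrl.get_image(name): name is "side" or "top" or "wrist"; returns (picture, depth): 480x640x3 uint8, blue, green, red; 480x640 float32, m along the optical axis (not along the pixel's ray), 0 where there is no reading.
- ctrl.calibration(name): a dict with "fov_y" (degrees; the focal length in pixels is half the picture's height over the tangent of half this angle, whatever the lens; pixels are square), "cx", "cy" (the principal point, pixels), "k1" (the pictures are not rectified: a ray, as slopes to the right and down, at radius r is drawn at 1 + k1 r^2 times it, then the intrinsics apply), "rvec" (rotation vector, rad) and "tvec" (3), from world to camera coordinates, as OpenCV has them. Camera axes: x right, y down, z forward; pixel columns grow to the right and rows downward; lengths in m; the calibration is good to about 2 mm. A picture is of the moment at which its call begins: read the wrist's pose just before it. calibration takes no time and is no camera call; for the wrist camera it gives the pose at the moment of the call.
- ctrl.sign_off(): hands the job in; it is judged then, once.
Trained networks look in the newest picture that a camera, given by its name, has taken for a name from the list of things; names that differ only in an ending like _2 or _b are one class to them, and where a whole thing is asked for, a point or a joint stands for the part that bears it (a point fixed in the world has none). Each returns a list of dicts, best first, with "score" (0 to 1); they miss things now and then, are a little off and sometimes report something else, mostly with a low value. They report only what shows in the picture. A call takes as long as a camera call.
- ctrl.look_for(camera, name): "centre" ([column, row] in pixels, amid what is visible of it).
- ctrl.cut_out(camera, name): "pixels" (480x640 bool, what is visible of it) and "centre" ([column, row] in pixels, amid what is visible of it).
The state is a dict: "clock": time; "joints": joint angles; "joint_velocities": joint speeds; "tau": joint torques, N m; "position": TCP position; "ee_rot": TCP orientation; "contact_force": force on the tool from outside, world axes, zero at the start; "torque": the same for the moment, N m; "opening": finger opening in m; "gripper_force": force on a finger pad.
Only numpy, scipy, OpenCV 4.12 (cv2) and the standard library are available. Lean on these libraries where they do the work, as an engineer would, in place of code of your own. Each camera call takes 0.05 s, during which the arm holds its last target. There are 200 camera calls.

## Working session

There is one attempt and no reset: what is moved stays moved. The work goes in short steps, Python scripts to look and compute and a tool call to move; the robot and the scene stay as the last step left them, time stands still between calls to the robot, and variables do not carry over. Pictures are saved under pics/ and viewed, at most 10 in all, crops included, and the job is handed in when it is done.

Besides the shell and the picture viewer there is one more tool, called as name(argument=value, ...) on one line, values as JSON. drive_tool: Moves the arm, as the interface text tells. Its arguments: {"type":"object","properties":{"motion":{"type":"array","items":{"type":"array","items":{"type":"array","items":{"type":"number"}}}},"squeeze":{"type":"number"}},"required":["motion"]}

```bash
mkdir -p pics
cat > h.py <<'E'
import numpy as np, cv2
from bench import ctrl
def cal(n):
    c=ctrl.calibration(n); f=240/np.tan(np.radians(c["fov_y"])/2)
    K=np.array([[f,0,c["cx"]],[0,f,c["cy"]],[0,0,1]]); R=cv2.Rodrigues(np.array(c["rvec"],float))[0]
    return K,np.array([c["k1"],0,0,0,0.]),R,np.array(c["tvec"],float).ravel()
def ray(n,uv,C=None):
    K,d,R,t=C or cal(n); p=cv2.undistortPoints(np.array(uv,float).reshape(-1,1,2),K,d).reshape(-1,2)
    return -R.T@t, np.c_[p,np.ones(len(p))]@R   # origin, dirs (camera depth 1)
def cloud(n,depth,mask,C=None):
    v,u=np.nonzero(mask&(depth>0)); o,r=ray(n,np.c_[u,v],C); return o+r*depth[v,u][:,None]
def proj(n,P):
    K,d,R,t=cal(n); return cv2.projectPoints(np.array(P,float).reshape(-1,1,3),cv2.Rodrigues(R)[0],t,K,d)[0].reshape(-1,2)
def tri(obs):
    A=np.zeros((3,3));b=np.zeros(3)
    for o,r in obs:
        r=r/np.linalg.norm(r);M=np.eye(3)-np.outer(r,r);A+=M;b+=M@o
    return np.linalg.solve(A,b)
E
python3 - <<'E'
from h import *
for n in ["top","side","wrist"]:
    im,d=ctrl.get_image(n); cv2.imwrite(f"pics/{n}0.png",im)
    for k in ["tote","tote_grip","vial_0_mid","beaker","flask","tote_pour_corner"]:
        for x in ctrl.cut_out(n,k)[:6]:
            P=cloud(n,d,x["pixels"]); 
            print(n,k,round(x["score"],2),np.round(x["centre"]),x["pixels"].sum(),np.round(np.median(P,0),3) if len(P) else None, np.round(P.max(0),3) if len(P) else None)
print(ctrl.get_state()["clock"])
E
```

```text
top tote 0.67 [210. 221.] 9650 [ 0.554 -0.074  0.004] [0.679 0.068 0.123]
top tote_grip 0.73 [208. 220.] 9267 [ 0.554 -0.074  0.004] [0.669 0.047 0.123]
top vial_0_mid 0.37 [375. 311.] 28 [ 0.441 -0.41   0.031] [ 0.445 -0.406  0.033]
top beaker 0.65 [444. 325.] 930 [ 0.439 -0.537  0.023] [ 0.474 -0.505  0.073]
top flask 0.67 [460. 277.] 990 [ 0.524 -0.551  0.044] [ 0.56  -0.529  0.105]
top tote_pour_corner 0.84 [208. 219.] 9434 [ 0.555 -0.074  0.004] [0.694 0.049 0.123]
side tote 0.74 [309. 341.] 10718 [ 0.554 -0.079  0.015] [0.675 0.048 0.124]
side tote_grip 0.56 [309. 344.] 10895 [ 0.553 -0.08   0.015] [0.675 0.048 0.124]
side vial_0_mid 0.59 [344. 341.] 121 [ 0.503 -0.097  0.012] [ 0.514 -0.019  0.101]
side beaker 0.62 [388. 184.] 704 [ 0.441 -0.516  0.045] [ 0.467 -0.505  0.073]
side flask 0.56 [350. 177.] 791 [ 0.531 -0.548  0.041] [ 0.564 -0.527  0.106]
side tote_pour_corner 0.63 [313. 343.] 10979 [ 0.554 -0.079  0.014] [0.68  0.048 0.124]
side tote_pour_corner 0.17 [330. 311.] 37 [ 0.536 -0.15   0.013] [ 0.542 -0.14   0.016]
1.05
```

```bash
python3 -c "
import cv2,numpy as np
a=[cv2.resize(cv2.imread(f'pics/{n}0.png'),(400,300)) for n in ['top','side','wrist']]
" ; ls pics
```

```text
side0.png
top0.png
wrist0.png
```

View pics/top0.png

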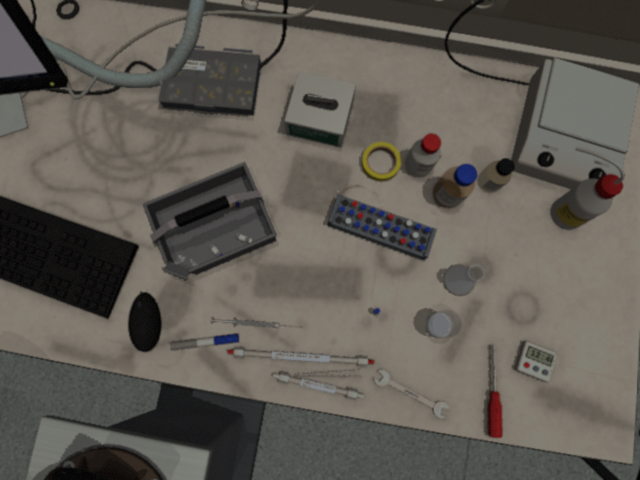

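View pics/side0.png

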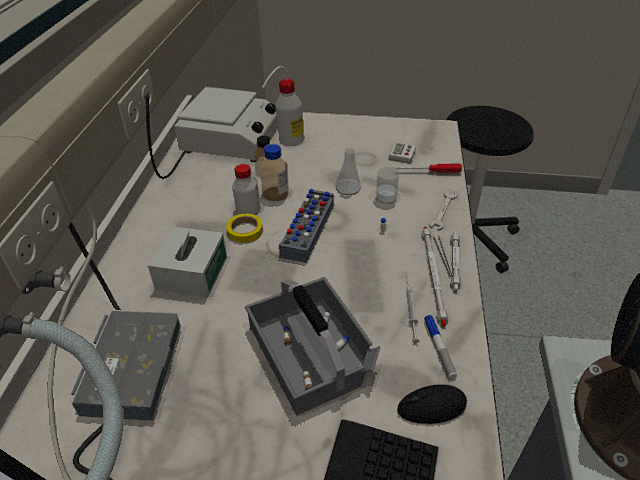

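Top picture: the tote is at about (210,221) with its pouring corner at (178,268), and the grip runs from (178,222) to (232,203). The loose blue-capped vial is at (375,311) in the top view and (383,226) in the side view. The beaker is at (440,323), the flask at (460,278).

Run:
```python
from h import *
obs=[];G={}
for n,box in [("top",(365,300,387,324)),("side",(372,212,394,240))]:
    im,d=ctrl.get_image(n)
    # vial
    m=np.zeros((480,640),bool); m[box[1]:box[3],box[0]:box[2]]=1
    P=cloud(n,d,m); P=P[P[:,2]>.008]; print(n,"vial",len(P),np.round(P.mean(0),4),np.round(P.min(0),3),np.round(P.max(0),3))
    best=[x for x in ctrl.look_for(n,"vial_0_mid")]; print([(np.round(x["centre"],1),round(x["score"],2)) for x in best])
    # grip: dark pixels, height 0.09..0.13
    m=np.ones((480,640),bool)
    P=cloud(n,d,m); 
    vv=(d>0); g=im[vv].max(1)
    def sel(lo,hi): return (P[:,2]>lo)&(P[:,2]<hi)&(P[:,0]>.4)&(P[:,0]<.72)&(P[:,1]<.12)&(P[:,1]>-.25)
    s=sel(.09,.135)&(g<45); Q=P[s]; c=(Q[:,:2].min(0)+Q[:,:2].max(0))/2
    r=cv2.minAreaRect(Q[Q[:,2]>np.percentile(Q[:,2],40)][:,:2].astype(np.float32)); print(n,"grip",len(Q),np.round(c,4),"rect",np.round(r[0],4),np.round(r[1],4),r[2],"z",np.percentile(Q[:,2],[5,50,95]))
    s=sel(.045,.062); r=cv2.minAreaRect(P[s][:,:2].astype(np.float32)); print(n,"rim rect",np.round(r[0],4),np.round(r[1],4),r[2])
    # blobs sanity
    u=cv2.inRange(im,(0,0,0),(45,45,45))
    for x in ctrl.look_for(n,"tote_grip")[:3]: print(x)
```

```text
top vial 41 [ 0.4421 -0.4107  0.027 ] [ 0.437 -0.416  0.009] [ 0.448 -0.406  0.035]
[]
top grip 676 [ 0.5514 -0.0799] rect [ 0.5524 -0.0797] [0.0166 0.0934] 33.438011169433594 z [0.10344436 0.11832543 0.12158034]
top rim rect [ 0.5494 -0.0778] [0.1651 0.2188] 34.72499084472656
{'centre': [208.7, 221.4], 'score': 0.91}
side vial 52 [ 0.4452 -0.4104  0.0233] [ 0.44  -0.417  0.01 ] [ 0.45  -0.405  0.034]
[(array([380.6, 226.4]), 0.39)]
side grip 692 [ 0.555  -0.0791] rect [ 0.5545 -0.0791] [0.0172 0.0967] 33.19347381591797 z [0.10416234 0.11867697 0.12086935]
side rim rect [ 0.5507 -0.0795] [0.1638 0.216 ] 33.70043182373047
{'centre': [310.9, 343.7], 'score': 0.66}
```

Run:
```python
from h import *
s=ctrl.get_state(); print(np.round(s["ee_rot"],3),s["joints"],s["opening"],s["contact_force"])
a=np.radians(-56.6);X=np.array([np.cos(a),np.sin(a)]);Y=np.array([-X[1],X[0]]);c=np.array([.553,-.079])
for q,z in [((-.1,-.041),.05),((-.066,-.075),.04),((.1,.075),.055),((.1,-.075),.055),((-.1,.075),.055)]:
    p=c+q[0]*X+q[1]*Y; print(q,np.round(p,3),proj("top",[[*p,z]]),proj("side",[[*p,z]]))
im,d=ctrl.get_image("top"); m=np.zeros((480,640),bool);m[160:280,140:280]=1
P=cloud("top",d,m); L=np.c_[(P[:,:2]-c)@X,(P[:,:2]-c)@Y,P[:,2]]
s=(abs(L[:,0])<.088)&(L[:,1]<-.015)&(L[:,1]>-.062)&(L[:,2]>.007)&(L[:,2]<.03)
print(np.round(L[s]*1000).astype(int)[::4].tolist())
cv2.imwrite("pics/c.png",cv2.resize(im[150:300,120:300],None,fx=4,fy=4,interpolation=cv2.INTER_CUBIC))
```

```text
[[-0.97   0.244  0.   ]
 [ 0.244  0.97   0.   ]
 [-0.     0.    -1.   ]] [ 6.98099342e+01  2.81265048e+01  8.93170823e+01  4.60528505e-04
  6.25488731e+01 -6.05053032e+00] 0.09494751800908033 [-0.73106162  0.53854295  0.00567071]
(-0.1, -0.041) [ 0.464 -0.018] [[165.79688506 260.32799659]] [[362.99115841 369.3666733 ]]
(-0.066, -0.075) [ 0.454 -0.065] [[191.01232364 270.84683919]] [[370.52869111 349.45225193]]
(0.1, 0.075) [ 0.671 -0.121] [[243.96686807 162.83593497]] [[247.2009206  306.43185255]]
(0.1, -0.075) [ 0.545 -0.204] [[274.1642926  233.91895472]] [[324.79768147 278.19332711]]
(-0.1, 0.075) [0.561 0.046] [[144.17234631 203.36805961]] [[295.07543402 397.08547933]]
[[72, -21, 8], [30, -33, 7], [41, -38, 10], [35, -38, 12], [41, -40, 9], [32, -39, 12], [39, -43, 15], [46, -45, 10], [31, -41, 11], [39, -45, 15], [45, -47, 12], [52, -50, 12], [34, -44, 11], [41, -48, 13], [48, -51, 13], [55, -53, 12], [37, -47, 10], [44, -51, 14], [51, -54, 12], [58, -57, 13], [45, -54, 14], [52, -56, 11], [42, -54, 8], [50, -57, 11], [49, -59, 11], [-17, -35, 13], [-18, -38, 15], [-22, -38, 15], [-15, -41, 15], [-21, -41, 17], [-14, -42, 11], [-24, -40, 10], [-17, -44, 14], [-10, -46, 8], [-17, -46, 12], [-11, -48, 10], [-20, -47, 14], [-12, -51, 16], [-21, -48, 12], [-13, -52, 13], [-7, -54, 9], [-14, -54, 14], [-7, -56, 12], [-13, -57, 16], [-81, -28, 7], [-12, -58, 11], [-80, -30, 7], [-11, -62, 15]]
```

View pics/c.png

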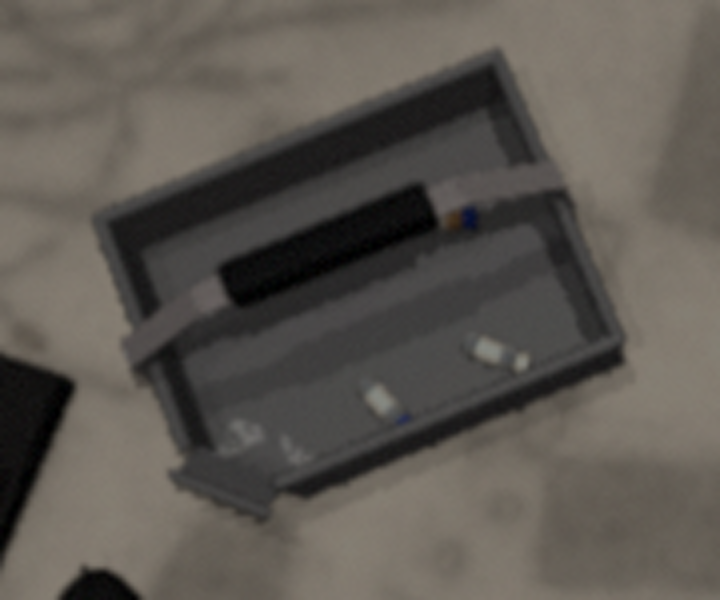

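The crop matches the fitted tote, with yaw of about -56.6° and the pouring lip at lower left, crop (225,490). Vials show at (385,400), (495,352) and (460,215), and a clear one near (245,435). Next I move round towards the loose vial.

drive_tool(motion=[[[0, 0, -0.5, 2, -1.5, 0, 1], [0, 0, -1, 4, -3, 0, 1], [0, 0, -1.5, 6, -4.5, 0, 1], [0, 0, -2, 8, -6, 0, 1], [0, 0, -2.5, 10, -7.6, 0, 1], [0, 0, -3, 12, -9, 0, 1], [0, 0, -3.5, 13.2, -11.2, 0, 0.8], [0, 0, -4, 14.4, -13.4, 0, 0.7], [0, 0, -4.5, 15.4, -15.7, 0, 0.6], [0, 0, -5, 16.3, -18, 0, 0.6], [0, 0, -5.5, 17, -20.3, 0, 0.6], [0, 0, -5.5, 17, -20.3, 0, 0.6]]])

```text
clock: 2.9
position: [0.5787, 0.095, 0.2255]
ee_rot: [[-0.351, 0.936, 0.0], [0.936, 0.351, -0.0], [-0.0, 0.0, -1.0]]
contact_force: [-0.6, -0.2, -0.2]
opening: 0.0571
gripper_force: 0.0
```

drive_tool(motion=[[[0, 0, 0, 0, -2.4, 0, 0.6], [0, 0, 0, 0, -4.8, 0, 0.6], [0, 0, -0.5, 0, -7.2, 0, 0.6], [0, 0, -1, -0.3, -9.6, 0, 0.6], [0, 0, -1.5, -0.8, -12, 0, 0.6], [0, 0, -1.8, -1.8, -14.2, 0, 0.6], [0, 0, -2, -2.8, -16.4, 0, 0.6], [0, 0, -2.1, -4, -18.4, 0, 0.6], [0, 0, -2.1, -5.4, -20.4, 0, 0.6], [0, 0, -2.1, -5.4, -20.4, -1, 0.6], [0, 0, -2.1, -5.4, -20.4, -1, 0.6]]])

```text
clock: 4.28
position: [0.4423, -0.4106, 0.1994]
ee_rot: [[0.002, 1.0, -0.002], [1.0, -0.002, 0.003], [0.002, -0.002, -1.0]]
contact_force: [1.1, -0.3, -0.0]
opening: 0.0571
gripper_force: 0.0
```

Run:
```python
from h import *
s=ctrl.get_state(); print(s["clock"],np.round(s["position"],4),np.round(s["ee_rot"],3).tolist(),np.round(s["joints"],1),np.abs(s["joint_velocities"]).max())
C=cal("wrist"); im,d=ctrl.get_image("wrist"); cv2.imwrite("pics/w1.png",im)
print(proj("wrist",[[.4435,-.411,.032]]))
for x in ctrl.cut_out("wrist","vial_0_mid")[:3]:
    P=cloud("wrist",d,x["pixels"],C); P=P[P[:,2]>.006]
    print(x["score"],x["centre"],len(P),np.round(P.min(0),4),np.round(P.max(0),4),np.round(P.mean(0),4))
```

```text
4.275 [ 0.4423 -0.4106  0.1994] [[0.002, 1.0, -0.002], [1.0, -0.002, 0.003], [0.002, -0.002, -1.0]] [-49.1  28.   94.1   0.   58.1 -49. ] 2.0216452596636536
[[321.10693929 218.27581997]]
0.67 [321.1, 217.8] 178 [ 0.4378 -0.418   0.0063] [ 0.449 -0.407  0.034] [ 0.4436 -0.4112  0.0269]
```

View pics/w1.png

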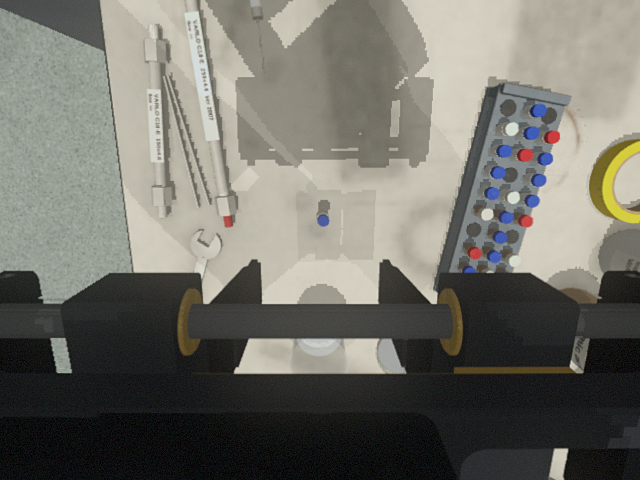

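The wrist picture shows the vial at (322,218) between the fingers and clear of the beaker, as predicted. Descending.

drive_tool(motion=[[[0, 0, 0, 0.04, 0, -2, 0.45], [0, 0, 0, 0.04, 0, -4, 0.45], [0, 0, 0, 0.04, 0, -5.5, 0.45], [0, 0, 0, 0.04, 0, -6.6, 0.45], [0, 0, 0, 0.04, 0, -7.3, 0.45], [0, 0, 0, 0.04, 0, -7.3, 0.45], [0, 0, 0, 0.04, 0, -7.3, 0.05], [0, 0, 0, 0.04, 0, -7.3, 0.05], [0, 0, 0, 0.04, 0, -7.3, 0.05], [0, 0, 0, 0.04, 0, -7.3, 0.05], [0, 0, 0, 0.04, 0, -7.3, 0.05], [0, 0, 0, 0.04, 0, -7.3, 0.05]]], squeeze=12)

```text
clock: 5.88
position: [0.4438, -0.4116, 0.0185]
ee_rot: [[0.002, 1.0, 0.0], [1.0, -0.002, -0.0], [-0.0, 0.0, -1.0]]
contact_force: [-0.5, 1.1, 5.3]
opening: 0.0108
gripper_force: 12.0
```

drive_tool(motion=[[[0, 0, 0, 0, 0, 2, 0.05], [0, 0, 0, 0, 0, 4.4, 0.05], [0, 0, 0, 0, 0, 6.6, 0.05], [0, 0, -0.6, 0.2, 1.7, 7, 0.05], [0, 0, -1.3, 0.5, 3.6, 7, 0.05], [0, 0, -2.1, 0.7, 5.5, 7, 0.05], [0, 0, -2.9, 0.9, 7.4, 7, 0.05], [0, 0, -3.7, 1.2, 9.3, 7, 0.05], [0, 0, -4.5, 1.4, 11.2, 7, 0.05], [0, 0, -5.2, 1.6, 12.8, 7, 0.05], [0, 0, -5.66, 1.7, 13.7, 7, 0.05], [0, 0, -5.66, 1.7, 13.7, 7, 0.05]]])

```text
clock: 7.38
position: [0.4861, -0.0677, 0.1931]
ee_rot: [[0.835, 0.55, -0.0], [0.55, -0.835, 0.0], [-0.0, -0.0, -1.0]]
contact_force: [0.8, -0.3, -0.2]
opening: 0.0105
gripper_force: 12.0
```

Run:
```python
from h import *
s=ctrl.get_state(); print(s["clock"],np.round(s["position"],4),np.round(s["ee_rot"],3).tolist(),np.round(s["joints"],1),s["opening"])
C=cal("wrist"); im,d=ctrl.get_image("wrist"); cv2.imwrite("pics/w2.png",im)
```

```text
7.375 [ 0.4861 -0.0677  0.1931] [[0.835, 0.55, -0.0], [0.55, -0.835, 0.0], [-0.0, -0.0, -1.0]] [-15.6  19.7 110.   -0.   50.4  41. ] 0.010507235758265105
```

View pics/w2.png

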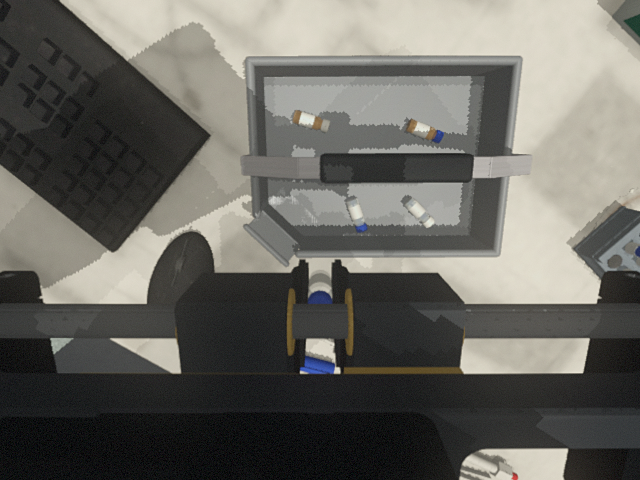

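The wrist picture shows the vial held at (320,300). In the tote I see four vials: (310,120), (425,130), (357,213) and (418,211). The space below the tool is free, so I lower and release.

drive_tool(motion=[[[0, 0, 0, 0, 0, -1.5, 0.05], [0, 0, 0, 0, 0, -3, 0.05], [0, 0, 0, 0, 0, -4.3, 0.05], [0, 0, 0, 0, 0, -5.2, 0.05], [0, 0, 0, 0, 0, -5.2, 0.05], [0, 0, 0, 0, 0, -5.2, 0.3], [0, 0, 0, 0, 0, -5.2, 0.3], [0, 0, 0, 0, 0, -5.2, 0.3], [0, 0, 0, 0, 0, -3.5, 0.3], [0, 0, 0, 0, 0, -1.5, 0.4], [0, 0, 0, 0, 0, 0, 0.6], [0, 0, 0, 0, 0, 0, 0.6]]])

```text
clock: 8.93
position: [0.4871, -0.0691, 0.196]
ee_rot: [[0.836, 0.549, 0.006], [0.549, -0.836, -0.002], [0.004, 0.004, -1.0]]
contact_force: [-0.0, 0.4, -0.6]
opening: 0.0529
gripper_force: 0.0
```

Run:
```python
from h import *
s=ctrl.get_state(); print(s["clock"],np.round(s["position"],4),s["opening"])
C=cal("wrist"); im,d=ctrl.get_image("wrist"); cv2.imwrite("pics/w3.png",im)
K,_,R,t=C; print("cam",-R.T@t)
# grip: dark pixels at height
P=cloud("wrist",d,np.ones((480,640),bool),C); g=im[d>0].max(1)
s=(P[:,2]>.09)&(P[:,2]<.13)&(g<70)&(np.hypot(P[:,0]-.553,P[:,1]+.079)<.06)
Q=P[s]; print(len(Q),cv2.minAreaRect(Q[:,:2].astype(np.float32)),np.percentile(Q[:,2],[5,50,95]))
print([ (x["score"],np.round(x["centre"])) for x in ctrl.look_for("wrist","vial_0_mid")])
```

```text
8.925 [ 0.4871 -0.0691  0.196 ] 0.05291225132647492
cam [ 0.54115043 -0.03178096  0.35535019]
4217 ((0.5533998608589172, -0.07952887564897537), (0.018091604113578796, 0.09439203888177872), 33.711029052734375) [0.11802425 0.11986422 0.1210962 ]
[(0.73, array([296., 210.]))]
```

View pics/w3.png

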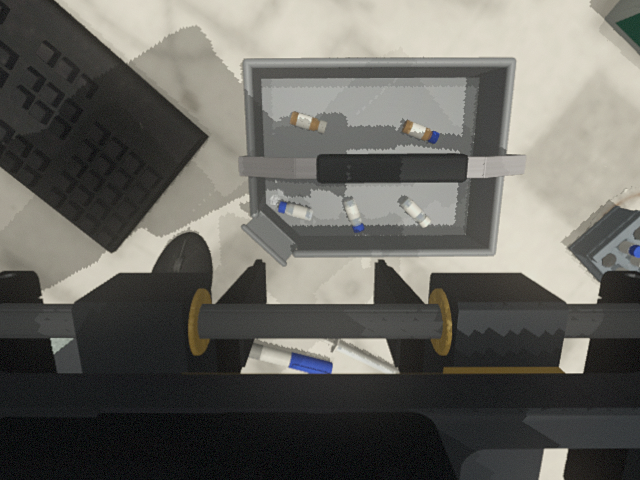

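All five vials are now in the tote; the new one is at (295,210). Next: turn and centre over the grip.

drive_tool(motion=[[[0, 0, 1, 0.4, 0, 0, 0.6], [0, 0, 2, 0.8, -0.1, 0, 0.6], [0, 0, 3, 1.2, -0.2, 0, 0.6], [0, 0, 4, 1.6, -0.3, 0, 0.6], [0, 0, 5, 2, -0.4, 0, 0.6], [0, 0, 6, 2.4, -0.44, 0, 0.6], [0, 0, 7, 2.68, -0.44, 0, 0.6], [0, 0, 8, 2.68, -0.44, 0, 0.6], [0, 0, 9.02, 2.68, -0.44, 0, 0.6], [0, 0, 9.02, 2.68, -0.44, 0, 0.6], [0, 0, 9.02, 2.68, -0.44, -1, 0.6], [0, 0, 9.02, 2.68, -0.44, -1, 0.6]]])

```text
clock: 10.52
position: [0.5522, -0.0797, 0.1664]
ee_rot: [[-0.548, 0.836, -0.004], [0.836, 0.548, 0.001], [0.003, -0.003, -1.0]]
contact_force: [0.2, -0.0, 0.3]
opening: 0.0571
gripper_force: 0.0
```

drive_tool(motion=[[[0, 0, 0, 0, 0, -1, 0.6], [0, 0, 0, 0, 0, -2, 0.6], [0, 0, 0, 0, 0, -2.6, 0.6], [0, 0, 0, 0, 0, -2.65, 0.6], [0, 0, 0, 0, 0, -2.65, 0.35], [0, 0, 0, 0, 0, -2.65, 0.15], [0, 0, 0, 0, 0, -2.65, 0.1], [0, 0, 0, 0, 0, -2.65, 0.1], [0, 0, 0, 0, 0, -2.65, 0.1], [0, 0, 0, 0, 0, -2.65, 0.1], [0, 0, 0, 0, 0, -2.65, 0.1]]], squeeze=55)

```text
clock: 11.9
position: [0.5533, -0.0799, 0.1021]
ee_rot: [[-0.551, 0.834, 0.0], [0.834, 0.551, -0.0], [-0.0, 0.0, -1.0]]
contact_force: [-1.1, 0.4, 4.8]
opening: 0.0181
gripper_force: 55.0
```

Grip held (18 mm opening, 55 N). Lifting.

drive_tool(motion=[[[0, 0, 0, 0, 0, 0.4, 0.1], [0, 0, 0, 0, 0, 1.2, 0.1], [0, 0, 0, 0, 0, 2.2, 0.1], [0, 0, 0, 0, 0, 3.2, 0.1], [0, 0, 0, 0.3, 0, 4.2, 0.1], [0, 0, 0, 0.8, 0, 5.2, 0.1], [0, 0, 0, 1.3, 0, 6.2, 0.1], [0, 0, 0, 1.8, 0, 7.1, 0.1], [0, 0, 0, 2, 0, 7.7, 0.1], [0, 0, 0, 2, 0, 8, 0.1], [0, 0, 0, 2, 0, 8, 0.1]]], squeeze=60)

```text
clock: 13.28
position: [0.6028, -0.0799, 0.302]
ee_rot: [[-0.551, 0.834, -0.0], [0.834, 0.551, 0.0], [0.0, -0.0, -1.0]]
contact_force: [-0.2, -0.4, -2.8]
opening: 0.0174
gripper_force: 60.0
```

drive_tool(motion=[[[0.2, -0.3, 0, 0, 0, 0, 0.1], [0.45, -0.65, 0, 0, 0, 0, 0.1], [0.7, -1.05, 0, 0, 0, 0, 0.1], [0.95, -1.45, 0, 0, 0, 0, 0.1], [1.2, -1.8, 0, 0, 0, 0, 0.1], [1.4, -2.1, 0, 0, 0, 0, 0.1], [1.54, -2.34, 0, 0, 0, 0, 0.1], [1.54, -2.34, 0, 0, 0, 0, 0.1], [1.54, -2.34, 0, 0, 0, 0, 0.1], [1.54, -2.34, 0, 0, 0, 0, 0.1], [1.54, -2.34, 0, 0, 0, 0, 0.1]]])

```text
clock: 14.65
position: [0.6033, -0.0797, 0.3018]
ee_rot: [[-0.551, 0.736, 0.392], [0.834, 0.487, 0.258], [-0.001, 0.469, -0.883]]
contact_force: [0.4, -0.3, -2.5]
opening: 0.0179
gripper_force: 60.0
```

Run:
```python
from h import *
s=ctrl.get_state(); print(s["clock"],np.round(s["position"],4),np.round(s["ee_rot"],3).tolist(),np.round(s["joints"],1),s["opening"])
a=[ctrl.get_image(n)[0] for n in ("wrist","side","top")]
print(proj("side",[s["position"]]),proj("top",[s["position"]]))
w=cv2.resize(a[0],(800,600))[:360]; 
sd=a[1][180:420,200:440];tp=a[2][120:360,100:340]
cv2.imwrite("pics/t1.png",np.vstack([cv2.resize(a[0],(400,300)).repeat(1,0).copy() if 0 else np.hstack([cv2.resize(a[0],(400,300)),cv2.resize(a[0][60:300,180:500],(400,300))]),np.hstack([cv2.resize(sd,(400,300)),cv2.resize(tp,(400,300))])]))
```

```text
14.65 [ 0.6033 -0.0797  0.3018] [[-0.551, 0.736, 0.392], [0.834, 0.487, 0.258], [-0.001, 0.469, -0.883]] [-23.6  17.  100.1  30.5  51.  -74.1] 0.017942273342340356
[[270.5835455  212.32600395]] [[180.56478263 138.69949338]]
```

View pics/t1.png

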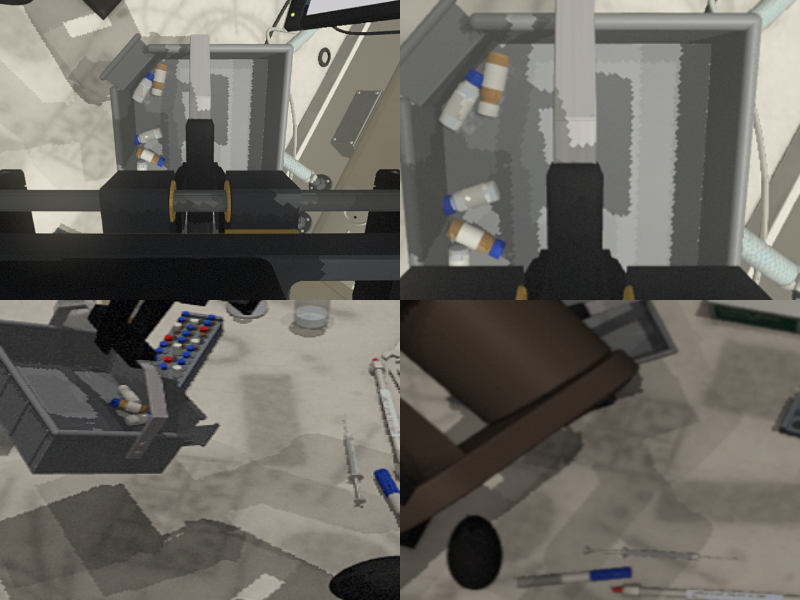

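The wrist view shows all five vials along the -y wall (left). Two are already near the pouring corner (top left), three are at about (140,145) and hang back. Working out the second turn next.

Run:
```python
import numpy as np
from scipy.spatial.transform import Rotation as R
t=np.radians(-56.5);X=np.array([np.cos(t),np.sin(t),0]);Y=np.array([-X[1],X[0],0])
E=lambda a,b:R.from_rotvec(np.radians(b*X-a*Y))
R0=R.from_rotvec(np.radians([15.4,-23.4,0]))
for a,b in [(10,26),(20,23),(30,19),(38,16),(30,27)]: print(a,b,np.round((E(a,b)*R0.inv()).as_rotvec(degrees=True)/10,2), "total",np.hypot(a,b))
```

```text
10 26 [-0.9  -0.37 -0.24] total 27.85677655436824
20 23 [-1.86 -0.67 -0.48] total 30.479501308256342
30 19 [-2.87 -0.9  -0.72] total 35.510561809129406
38 16 [-3.67 -1.11 -0.92] total 41.23105625617661
30 27 [-2.42 -1.56 -0.72] total 40.36087214122113
```

drive_tool(motion=[[[-0.45, -0.18, -0.12, 0, 0, 0, 0.1], [-0.9, -0.37, -0.24, 0, 0, 0, 0.1], [-1.4, -0.52, -0.36, 0, 0, 0, 0.1], [-1.86, -0.67, -0.48, 0, 0, 0, 0.1], [-2.35, -0.8, -0.6, 0, 0, 0, 0.1], [-2.87, -0.9, -0.72, 0, 0, 0, 0.1], [-3.3, -1, -0.82, 0, 0, 0, 0.1], [-3.67, -1.1, -0.92, 0, 0, 0, 0.1], [-3.67, -1.1, -0.92, 0, 0, 0, 0.1], [-3.67, -1.1, -0.92, 0, 0, 0, 0.1], [-3, -1.3, -0.8, 0, 0, 0, 0.1], [-2.42, -1.56, -0.72, 0, 0, 0, 0.1]]])

```text
clock: 16.3
position: [0.6018, -0.0781, 0.2997]
ee_rot: [[-0.385, 0.7, 0.601], [0.777, 0.598, -0.198], [-0.498, 0.391, -0.774]]
contact_force: [-0.1, -0.2, -3.6]
opening: 0.0178
gripper_force: 60.0
```

Run:
```python
from h import *
s=ctrl.get_state(); print(s["clock"],np.round(s["position"],4),np.round(s["ee_rot"],3).tolist(),np.round(s["joints"],1),s["opening"])
a=[ctrl.get_image(n)[0] for n in ("wrist","side")]
cv2.imwrite("pics/t2.png",np.hstack([cv2.resize(a[0][0:300,100:500],(400,300)),cv2.resize(a[1][180:420,180:500],(400,300))]))
```

```text
16.3 [ 0.6018 -0.0781  0.2997] [[-0.385, 0.7, 0.601], [0.777, 0.598, -0.198], [-0.498, 0.391, -0.774]] [-11.9  12.4 112.  -13.9  16.9 -33.6] 0.01780947214102971
```

View pics/t2.png

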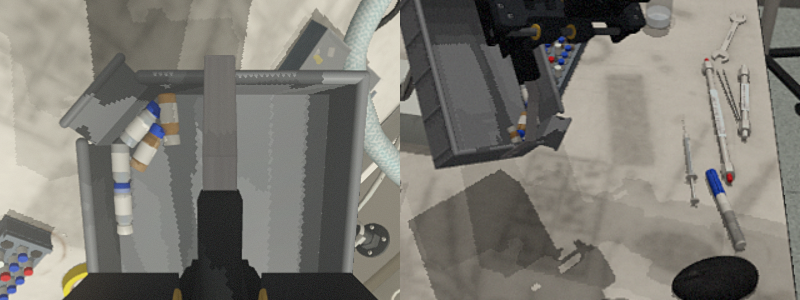

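The wrist crop shows three vials in the corner and two in a line along the -y wall, the last at (122,215) hanging back. I'll rock it: tip along -x with -y slightly raised so they roll side by side onto the -x wall, then tip back to the corner.

Run:
```python
import numpy as np
from scipy.spatial.transform import Rotation as R
t=np.radians(-56.5);X=np.array([np.cos(t),np.sin(t),0]);Y=np.array([-X[1],X[0],0])
E=lambda a,b:R.from_rotvec(np.radians(b*X-a*Y))
R0=E(30,27)
for a,b in [(30,18),(32,9),(34,0),(36,-7)]: print(a,b,np.round((E(a,b)*R0.inv()).as_rotvec(degrees=True)/10,2))
R0=E(36,-7)
for a,b in [(36,0),(35,8),(33,15),(32,21),(31,26)]: print(a,b,np.round((E(a,b)*R0.inv()).as_rotvec(degrees=True)/10,2))
```

```text
30 18 [-0.45  0.73 -0.23]
32 9 [-1.06  1.34 -0.5 ]
34 0 [-1.69  1.94 -0.78]
36 -7 [-2.22  2.37 -1.01]
36 0 [ 0.37 -0.54  0.21]
35 8 [ 0.86 -1.12  0.45]
33 15 [ 1.38 -1.57  0.65]
32 21 [ 1.76 -1.99  0.83]
31 26 [ 2.08 -2.34  0.98]
```

drive_tool(motion=[[[-0.22, 0.36, -0.12, 0, 0, 0, 0.1], [-0.45, 0.73, -0.23, 0, 0, 0, 0.1], [-0.75, 1.04, -0.37, 0, 0, 0, 0.1], [-1.06, 1.34, -0.5, 0, 0, 0, 0.1], [-1.37, 1.64, -0.64, 0, 0, 0, 0.1], [-1.69, 1.94, -0.78, 0, 0, 0, 0.1], [-1.95, 2.15, -0.9, 0, 0, 0, 0.1], [-2.22, 2.37, -1, 0, 0, 0, 0.1], [-2.22, 2.37, -1, 0, 0, 0, 0.1], [-2.22, 2.37, -1, 0, 0, 0, 0.1], [-2.22, 2.37, -1, 0, 0, 0, 0.1]]])

```text
clock: 17.77
position: [0.6015, -0.0779, 0.2994]
ee_rot: [[-0.491, 0.849, 0.197], [0.636, 0.504, -0.584], [-0.595, -0.162, -0.787]]
contact_force: [-0.2, 0.9, -3.3]
opening: 0.0177
gripper_force: 60.0
```

drive_tool(motion=[[[0.2, -0.27, 0.1, 0, 0, 0, 0.1], [0.37, -0.54, 0.2, 0, 0, 0, 0.1], [0.6, -0.83, 0.33, 0, 0, 0, 0.1], [0.86, -1.12, 0.45, 0, 0, 0, 0.1], [1.12, -1.35, 0.55, 0, 0, 0, 0.1], [1.38, -1.57, 0.65, 0, 0, 0, 0.1], [1.57, -1.78, 0.74, 0, 0, 0, 0.1], [1.76, -1.99, 0.83, 0, 0, 0, 0.1], [2.08, -2.34, 0.98, 0, 0, 0, 0.1], [2.08, -2.34, 0.98, 0, 0, 0, 0.1], [2.08, -2.34, 0.98, 0, 0, 0, 0.1], [2.08, -2.34, 0.98, 0, 0, 0, 0.1]]])

```text
clock: 19.27
position: [0.6017, -0.0774, 0.2991]
ee_rot: [[-0.383, 0.707, 0.594], [0.766, 0.603, -0.224], [-0.516, 0.369, -0.773]]
contact_force: [1.0, 0.4, -2.7]
opening: 0.0178
gripper_force: 60.0
```

Run:
```python
from h import *
s=ctrl.get_state(); p=np.array(s["position"]);M=np.array(s["ee_rot"]); print(s["clock"],np.round(p,4),np.round(M,3).tolist(),np.abs(s["joint_velocities"]).max(),s["opening"])
C=cal("wrist"); im,d=ctrl.get_image("wrist"); sd=ctrl.get_image("side")[0]
tx,ty,tz=-M[:,0]*-1,M[:,1],-M[:,2]; g=p-.008*M[:,2]-.109*tz
print("tilt",np.degrees(np.arccos(tz[2])))
for x in ctrl.cut_out("wrist","vial_1_mid"):
    P=cloud("wrist",d,x["pixels"],C)-g; L=P@np.c_[tx,ty,tz]; print(round(x["score"],2),np.round(x["centre"]),np.round(np.median(L,0),3))
cv2.imwrite("pics/t3.png",np.hstack([cv2.resize(im[0:300,100:500],(400,300)),cv2.resize(sd[180:420,180:500],(400,300))]))
```

```text
19.275 [ 0.6017 -0.0774  0.2991] [[-0.383, 0.707, 0.594], [0.766, 0.603, -0.224], [-0.516, 0.369, -0.773]] 0.6651033272354424 0.017834785448560205
tilt 39.405606166959515
0.74 [284. 123.] [ 0.079 -0.023  0.013]
0.74 [322. 180.] [0.046 0.001 0.02 ]
```

View pics/t3.png

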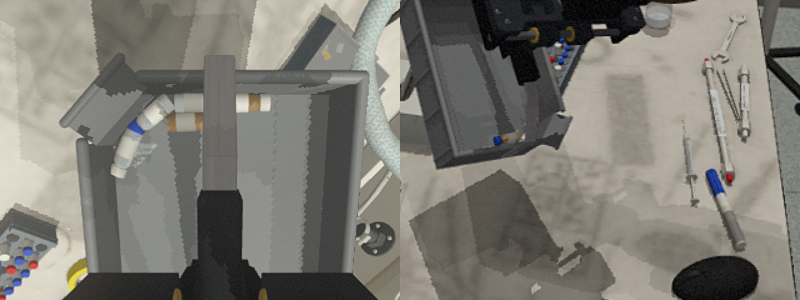

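Now the vials form a train round the corner along the -x wall, with the last at (248,102). I'll rock it the other way, towards -y, then back to the diagonal with a little shake.

Run:
```python
import numpy as np
from scipy.spatial.transform import Rotation as R
t=np.radians(-56.5);X=np.array([np.cos(t),np.sin(t),0]);Y=np.array([-X[1],X[0],0])
E=lambda a,b:R.from_rotvec(np.radians(b*X-a*Y))
R0=E(31,26)
for a,b in [(25,31),(18,36),(28,32),(31,30),(27,33)]: print(a,b,np.round((E(a,b)*R0.inv()).as_rotvec(degrees=True)/10,2))
```

```text
25 31 [ 0.72 -0.07  0.26]
18 36 [ 1.51 -0.11  0.54]
28 32 [ 0.53 -0.32  0.22]
31 30 [ 0.2  -0.33  0.1 ]
27 33 [ 0.66 -0.35  0.27]
```

drive_tool(motion=[[[0.72, -0.07, 0.26, 0, 0, 0, 0.1], [1.51, -0.11, 0.54, 0, 0, 0, 0.1], [1.51, -0.11, 0.54, 0, 0, 0, 0.1], [1.51, -0.11, 0.54, 0.5, 0, 0, 0.1], [0.72, -0.07, 0.26, 0, 0, 0, 0.1], [0.2, -0.33, 0.1, 0.5, 0, 0, 0.1], [0.2, -0.33, 0.1, 0, 0.4, 0, 0.1], [0.2, -0.33, 0.1, 0.5, 0, 0, 0.1], [0.2, -0.33, 0.1, 0, -0.4, 0, 0.1], [0.2, -0.33, 0.1, 0, 0, 0, 0.1], [0.2, -0.33, 0.1, 0, 0, 0, 0.1]]])

```text
clock: 20.8
position: [0.6021, -0.0777, 0.2991]
ee_rot: [[-0.367, 0.673, 0.642], [0.778, 0.601, -0.186], [-0.51, 0.431, -0.744]]
contact_force: [-0.0, -0.1, -3.3]
opening: 0.0173
gripper_force: 60.0
```

```bash
cat > see.py <<'E'
from h import *
import sys
s=ctrl.get_state(); p=np.array(s["position"]);M=np.array(s["ee_rot"]); print(s["clock"],np.abs(s["joint_velocities"]).max(),s["opening"])
C=cal("wrist"); im,d=ctrl.get_image("wrist")
B=np.c_[-M[:,0],M[:,1],-M[:,2]]; g=p-.008*M[:,2]-.109*B[:,2]
print("tilt",np.degrees(np.arccos(B[2,2])))
# orthographic map of things standing 5..30 mm above the floor, in tote frame (2 px/mm)
m=np.zeros((480,640),bool); m[:300,100:500]=1
L=(cloud("wrist",d,m,C)-g)@B; col=im[m&(d>0)]
o=np.full((340,440,3),40,np.uint8); s=(L[:,2]<.035)
u=(220+L[s,0]*2000).astype(int);v=(170-L[s,1]*2000).astype(int);k=(u>=0)&(u<440)&(v>=0)&(v<340); 
o[v[k],u[k]]=col[s][k]; o=cv2.dilate(o,np.ones((3,3)))
cv2.circle(o,(220-162,170+112),3,(0,0,255),-1)
w=cv2.resize(im[0:255,100:400],(400,340)); cv2.imwrite(f"pics/{sys.argv[1]}.png",np.hstack([w,o])[:, :800])
for x in ctrl.cut_out("wrist","vial_1_mid"):
    q=(cloud("wrist",d,x["pixels"],C)-g)@B; print(round(x["score"],2),np.round(np.median(q,0),3))
E
python3 see.py t4
```

```text
20.8 1.595808359463553 0.017304751547147706
tilt 41.916801249392364
0.85 [-0.073 -0.037  0.013]
```

View pics/t4.png

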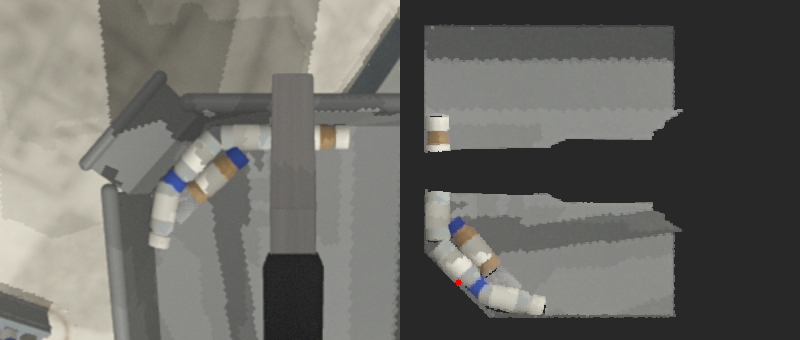

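The map at right (tote frame, pouring corner marked at (458,282)) shows four vials packed in the corner. The fifth lies behind them along the -x wall, about (438,147), partly under the handle. I'll rock again, first rolling them off the -x wall, and from here judge by a depth map in numbers.

```bash
cat > m.py <<'E'
from h import *
s=ctrl.get_state(); p=np.array(s["position"]);M=np.array(s["ee_rot"])
C=cal("wrist"); im,d=ctrl.get_image("wrist")
B=np.c_[-M[:,0],M[:,1],-M[:,2]]; g=p-.008*M[:,2]-.109*B[:,2]
print(s["clock"],"tilt",np.degrees(np.arccos(B[2,2])).round(1),"up in tote",np.round(B[2],2),s["opening"])
L=(cloud("wrist",d,np.ones((480,640),bool),C)-g)@B
# height map, 5 mm cells, mm above underside; columns x=-97..,rows y from +72 down; . floor, ' ' unseen, H above 35 mm
for y in np.arange(.07,-.073,-.005):
    r=""
    for x in np.arange(-.0945,.06,.005):
        q=L[(abs(L[:,0]-x)<.0025)&(abs(L[:,1]-y)<.0025)&(L[:,2]>-.01),2]
        h=np.median(q)*1000 if len(q) else -1
        r+=" " if h<0 else "." if h<7.5 else "o" if h<19 else "O" if h<32 else "H"
    print(f"{y*1000:4.0f} {r}")
E
cat > rv.py <<'E'
import numpy as np,sys
from scipy.spatial.transform import Rotation as R
t=np.radians(-56.5);X=np.array([np.cos(t),np.sin(t),0]);Y=np.array([-X[1],X[0],0])
E=lambda a,b:R.from_rotvec(np.radians(b*X-a*Y))
v=[float(x) for x in sys.argv[1:]]; R0=E(*v[:2])
for a,b in zip(v[2::2],v[3::2]): print(a,b,np.round((E(a,b)*R0.inv()).as_rotvec(degrees=True)/10,2))
E
python3 m.py; python3 rv.py 31 30 20 33 10 34 2 35 -8 35 10 33 22 30 31 28
```

```text
20.9 tilt 41.9 up in tote [0.51 0.43 0.74] 0.01755150896015963
  70 OOOOOOOOOOOOOHHOOOOOOOo..      
  65 .............HH..........      
  60 .............HH..HH......      
  55 .............HH..........      
  50 o............HHH.........      
  45 .............HHH.........      
  40 o............HHH.........      
  35 o............HHH.........      
  30 o...........HHHH..........     
  25 Oo..........HHHHH........      
  20 Oo..........HHHHH.......       
  15 oo..........HHHHHH.....        
  10 Oo........HHHHHHHHHHHHHHHH     
   5 HHHHHHHHHHHHHHHHHHHH  HHHH     
  -0 HHHHHHHHHHHHHHHHHHH   HHHH     
  -5 HHHHHHHHHHHHHHHHHHH   HHHH     
 -10 Ho....   HHHHHHHHHHHHHHHHH     
 -15 Oo..........HHHHHH.....        
 -20 Oo..........HHHH........       
 -25 Oooo........HHHH.........      
 -30 Ooooo.......HHHH..........     
 -35 Oooooo......HHH..........      
 -40 ooooooo......HH..........      
 -45 Hoooooo......HH..........      
 -50 HHooooo......HH..........      
 -55 HHHooo.......HH..........      
 -60 HHHHooooo....HH..........      
 -65 HHHHHooooooo.HH..........      
 -70 HHHHHHOHOOoOOHHoOoOoO....      
20.0 33.0 [1.   0.37 0.35]
10.0 34.0 [1.83 0.82 0.64]
2.0 35.0 [2.51 1.16 0.87]
-8.0 35.0 [3.3  1.68 1.13]
10.0 33.0 [1.78 0.91 0.61]
22.0 30.0 [0.7  0.5  0.23]
31.0 28.0 [-0.1   0.16 -0.05]
```

drive_tool(motion=[[[0.9, 0.34, 0.31, 0, 0, 0, 0.1], [1.8, 0.8, 0.63, 0, 0, 0, 0.1], [2.5, 1.16, 0.87, 0, 0, 0, 0.1], [3.3, 1.68, 1.13, 0, 0, 0, 0.1], [3.3, 1.68, 1.13, 0, 0, 0, 0.1], [2.5, 1.2, 0.87, 0, 0, 0, 0.1], [1.78, 0.91, 0.61, 0, 0, 0, 0.1], [1.2, 0.7, 0.42, 0, 0, 0, 0.1], [0.7, 0.5, 0.23, 0, 0, 0, 0.1], [-0.1, 0.16, -0.05, 0, 0, 0, 0.1], [-0.1, 0.16, -0.05, 0, 0, 0, 0.1], [-0.1, 0.16, -0.05, 0, 0, 0, 0.1]]])

```text
clock: 22.45
position: [0.6014, -0.0769, 0.2987]
ee_rot: [[-0.376, 0.69, 0.619], [0.772, 0.603, -0.203], [-0.513, 0.401, -0.759]]
contact_force: [-0.1, -0.0, -2.5]
opening: 0.0178
gripper_force: 60.0
```

```bash
python3 m.py
```

```text
22.45 tilt 40.6 up in tote [0.51 0.4  0.76] 0.01775078644283935
  70 OOOOOOOOOOOOOHHOOOOOOOo..      
  65 .............HH..........      
  60 .............HH..HH......      
  55 .............HH..........      
  50 .............HHH.........      
  45 .............HHH.........      
  40 .............HHH.........      
  35 .............HHH.........      
  30 ............HHHH..........     
  25 o...........HHHHH........      
  20 o...........HHHHH.......       
  15 o...........HHHHHH.....        
  10 Oo........HHHHHHHHHHHHHHHH     
   5 HHHHHHHHHHHHHHHHHHH   HHHH     
  -0 HHHHHHHHHHHHHHHHHHH   HHHH     
  -5 HHHHHHHHHHHHHHHHHHH   HHHH     
 -10 Hoo...   HHHHHHHHHHHHHHHHH     
 -15 oo..........HHHHHH.....        
 -20 oo..........HHHH........       
 -25 Oo..........HHHH.........      
 -30 Ooo.........HHHH..........     
 -35 Ooo.o.......HHH..........      
 -40 Oooooo.......HH..........      
 -45 Hoooooo......HH..........      
 -50 HHooooooo....HH..........      
 -55 HHHoooooo....HH..........      
 -60 HHHHooooo....HH..........      
 -65 HHHHHooooooooHH..........      
 -70 HHHHHHOoooOoOHH.O.o.o....
```

```bash
python3 rv.py 31 28 25 33 21 36 28 31
```

```text
25.0 33.0 [ 0.71 -0.08  0.27]
21.0 36.0 [ 1.17 -0.1   0.44]
28.0 31.0 [ 0.38 -0.08  0.15]
```

drive_tool(motion=[[[0.71, -0.08, 0.27, 0, 0, 0, 0.1], [1.17, -0.1, 0.44, 0.4, 0, 0, 0.1], [1.17, -0.1, 0.44, 0, 0, 0, 0.1], [1.17, -0.1, 0.44, 0.4, 0, 0, 0.1], [0.71, -0.08, 0.27, 0, 0, 0, 0.1], [0.38, -0.08, 0.15, 0.3, 0.3, 0, 0.1], [0.38, -0.08, 0.15, 0, 0, 0, 0.1], [0.38, -0.08, 0.15, 0.3, -0.3, 0, 0.1], [0.38, -0.08, 0.15, 0, 0, 0, 0.1], [0.38, -0.08, 0.15, 0, 0, 0, 0.1], [0.38, -0.08, 0.15, 0, 0, 0, 0.1]]])

```text
clock: 23.88
position: [0.6016, -0.0781, 0.2992]
ee_rot: [[-0.388, 0.669, 0.634], [0.795, 0.591, -0.137], [-0.467, 0.451, -0.761]]
contact_force: [0.4, 0.1, -3.8]
opening: 0.0177
gripper_force: 60.0
```

```bash
python3 m.py
python3 - <<'E'
from h import *
for c in ("wrist","side"):
    ctrl.get_image(c); print(c,[(round(x["score"],2),np.round(x["centre"])) for x in ctrl.look_for(c,"vial_1_mid")])
    if c=="side":
        for k in("beaker","flask"): print(k,[(round(x["score"],2),np.round(x["centre"])) for x in ctrl.look_for(c,k)][:1])
E
```

```text
23.875 tilt 40.5 up in tote [0.47 0.45 0.76] 0.017745936562721817
  70 OOOOOOOOOOOOOHHOOOOOOOo..      
  65 .............HH..........      
  60 .............HH..HH......      
  55 .............HH..........      
  50 .............HHH.........      
  45 .............HHH.........      
  40 .............HHH.........      
  35 .............HHH.........      
  30 ............HHHH..........     
  25 o...........HHHHH........      
  20 ............HHHHH.......       
  15 o...........HHHHHH.....        
  10 Oo........HHHHHHHHHHHHHHHH     
   5 HHHHHHHHHHHHHHHHHHH   HHHH     
  -0 HHHHHHHHHHHHHHHHHHH   HHHH     
  -5 HHHHHHHHHHHHHHHHHHH   HHHH     
 -10 Hoo...   HHHHHHHHHHHHHHHHH     
 -15 Oo..........HHHHHH.....        
 -20 oo..........HHHH........       
 -25 Oo..........HHHH.........      
 -30 Ooo.........HHHH..........     
 -35 Ooo.o.......HHH..........      
 -40 Oooooo.......HH..........      
 -45 Hoooooo......HH..........      
 -50 HHooooooo....HH..........      
 -55 HHHoooooo....HH..........      
 -60 HHHHoooo.....HH..........      
 -65 HHHHHooooooooHH..........      
 -70 HHHHHHOoooOOOHHoOoooO....      
wrist [(0.59, array([249., 144.]))]
side []
beaker [(0.81, array([389., 188.]))]
flask []
```

```bash
sed -i 's/(L\[:,2\]>-.01)/(L[:,2]>-.01)\&(L[:,2]<.06)/; s/np.arange(.07,-.073,-.005)/np.arange(.03,-.073,-.003)/; s/np.arange(-.0945,.06,.005)/np.arange(-.096,.02,.003)/; s/<.0025/<.0016/g' m.py; sed -i 's/r+=.*/r+=" " if h<0 else "." if h<8 else chr(48+int(h\/\/2)) if h<20 else "#"/' m.py; python3 m.py
```

```text
24.225 tilt 40.5 up in tote [0.47 0.45 0.76] 0.017862775500027718
  30 #......................................
  27 #......................................
  24 #......................................
  21 #......................................
  18 #..................................... 
  15 #..................................... 
  12 #.4...................                 
   9 #665..                                 
   6                                        
   3                                        
   0                                        
  -3                                        
  -6                                        
  -9 #                                      
 -12 #666.................                  
 -15 #666...................                
 -18 #676.................................. 
 -21 #664...................................
 -24 #66....................................
 -27 #666...................................
 -30 #6664..................................
 -33 #6776..5...............................
 -36 #56765665..............................
 -39 #.67766665.............................
 -42 #45666556664...........................
 -45 ##76765567764..........................
 -48 ###66665567664.........................
 -51 ####6666656776.........................
 -54 #####6676656776........................
 -57 ######667665664........................
 -60 #######6666555.........................
 -63 ########7676555666665555...............
 -66 #########666667777766666...............
 -69 ##########66666666676666...............
 -72  ####################################85
```

```bash
python3 -c "
from bench import ctrl
print(ctrl.sign_off())"
```

```text
the job is handed in; nothing more can be done
None
```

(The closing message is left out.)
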